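# Seat and lock the blade grid of a vegetable dicer

### The arm

A 6-joint arm with a two-finger parallel gripper is mounted at the origin on a cart in front of the work surface, level with it; the furniture and walls round the work are solid. World frame = base frame: x ahead of the robot, y to its left, z up, the work surface at z = 0. Lengths are in m, angles in rad, forces in N, time in s.
With the tool pointing down it reaches from about 0.35 to 0.775 m from the base axis. Payload 7.3 kg.
Tool frame: the origin (TCP) lies where the fingers leave the gripper's body, on its centre line; the fingertips stand 66 mm ahead of it and the grasp point (between the pads) lies 47 mm ahead of it (robot.tips_ahead is the distance from the TCP to the fingertips, in m); z points along the fingers, y is the line along which they close (so a half turn about z gives the same grasp; the last joint's range is limited). The gripper opens to 92 mm and grips with 3 to 60 N. Pads are 19 mm wide; open, the fingers measure 130 mm over their backs; the gripper's body (75 mm by 190 mm) begins 47 mm behind the grasp point.
Start: joints at [-1.249, 0.342, 1.524, -0, 1.275, -0.146], TCP at [0.237, -0.469, 0.292] pointing down, gripper open.
Joint ranges: [-2.53, 2.53], [-0.77, 2.02], [0.04, 2.7], [-1, 4.14], [0.28, 2.66], [-3.11, 3.11]. Speed limits (rad/s): [2.57, 2.57, 3.14, 3.14, 3.14, 3.14].

### API

Orientations are given as [roll, pitch, yaw] about the fixed x, y, z axes, in that order (R = Rz(yaw) Ry(pitch) Rx(roll)).
In Python, from cell import robot gives the robot as it stands.
- The arm moves only by the shell command python3 -m inch 'ROWS' [FORCE]. ROWS is a JSON object of lists of equal length, an entry for each row: "travel": the shift along the tool's x, y, z in mm, a list of three; "turn": the turn about the tool's z in units of 5 degrees (1.0 is 5 degrees); "claw": the closure, from -1 (fully open) to 1 (shut). A call has 1 to 12 rows; each row is the pose to reach, as a shift and turn from the pose commanded when the call began, along the tool's axes at that moment; what a row does not reach only later rows make up. A row lasts 1/10 s, in which the tool goes at most 50 mm and 8.59 degrees, less where a joint would pass 70% of its speed; a pose out of reach is approached as far as the arm can. A call with a gripper value outside its range is refused whole. The fingers move at their own pace and stop on an object; FORCE is the grip in N (left out, the last holds). Time passes only in rows, so rows that repeat a pose let the fingers close. It gives the time, the measured TCP pose, the force, the opening and the grip force at its end, in the units of the state.
- robot.observe(): the state, without advancing time (a new reading comes with each control period).
- robot.read_camera(name): name is "scene" or "side" or "wrist"; returns a dict with "pixels" (480x640x3 uint8, red, green, blue), "fx", "fy", "cx", "cy" (pixels), "cam_to_world" (4x4, takes a point from camera to world coordinates). Camera axes: x right, y down, z forward; pixel columns grow to the right and rows downward; lengths in m; the calibration is good to about 2 mm. The wrist camera is an equidistant fisheye: a pixel r from the principal point sees the ray r / f radians off the axis. A picture is of the moment at which its call begins. There is no depth.
- robot.hand_in(): hands the job in; it is judged then, once.
The state is a dict: "time": time; "qpos": joint angles; "qvel": joint speeds; "joint_efforts": joint torques, N m; "tool_pos": TCP position; "tool_rot": TCP orientation; "contact_force": force on the tool from outside, world axes, zero at the start; "torque": the same for the moment, N m; "opening": finger opening in m; "grip_force": force on a finger pad.
Only numpy, scipy, OpenCV 4.12 (cv2) and the standard library are available. Lean on these libraries where they do the work, as an engineer would, in place of code of your own. Each camera call takes 0.05 s, during which the arm holds its last target. There are 200 camera calls.

### The job

The blade grid of the vegetable dicer lies askew on the deck, its rear edge riding on the two steel locating pins. The blades are sharp, so do not pick the grid up: nudge its edges with the fingertips until both holes drop over their pins and it lies flat on the deck. Then push the orange latch all the way toward the front so that it locks over the grid's rear edge, let go of everything and leave the other things on the worktop where they are.

Things in the scene. Friction and masses are not known exactly. Their poses are not given: they have to be found in the camera images.
- dicer: Dicer: clear catch box under a grey deck, top 65 mm above the worktop; does not move. Origin on the worktop under the middle; x from front (robot side) to rear, y left along its long side, z up. Deck: x -86 to +94, y -115 to +115 mm. Behind the seated grid a fixed stop block, 42 mm wide, 21 mm high, begins at x = +61 mm; the latch runs on it.
- blade_grid: Loose white frame with steel blades, 116 (x) x 190 (y) x 12 mm, 0.28 kg. Origin at the centre of its underside, x rear, y left. Starts 14 to 22 mm too far forward, up to 12 mm off sideways, twisted up to 0.08 rad; front edge on the deck, rear about 7 mm up on the pin tips. Seated, its origin lies over the dicer's, at deck height, same yaw, 3 mm clear of the stop block.
- hole_l (a point): Lower mouth of the round through hole in the grid's left end, 14 mm across; at x = +22, y = +77 mm in the grid.
- hole_r (a point): Lower mouth of the slot through the grid's right end, 14 mm (x) by 20 mm (y); at x = +22, y = -77 mm in the grid.
- pin_l (a point): Foot, at deck height, of the left steel pin: 10 mm across, 7 mm high, tapered to a 4 mm flat tip; at x = +22, y = +77 mm in the dicer.
- pin_r (a point): Foot of the right steel pin, the same, at x = +22, y = -77 mm in the dicer.
- latch (a joint): Travel of the orange sliding latch in m: 0 open (rearmost), 0.016 locked, moving to the dicer's front (-x). It needs about 2 N and stays where it is left. Its tongue runs 13.5 mm above the deck, 4.5 mm thick, and passes over the rear edge of the grid only when the grid is down.
- latch_tab (a point): Middle of the rear face of the latch's upright thumb tab: the tab is 30 mm wide (y), 12 mm thick (x) and stands from 17 to 35 mm above the deck. With the latch open this face is at x = +92 mm in the dicer, fully locked at +76 mm; push it forward from behind.
- pusher: Bystander: the dicer's hand pusher, grey plate 82 x 112 mm with an orange knob, 57 mm high, standing on the worktop to the left of the dicer. Origin under its middle.
- garlic: Bystander: garlic bulb, 56 mm, on the chopping board. Origin under its middle.
- lemon: Bystander: lemon, 71 mm, on the chopping board. Origin under its middle.
- lime: Bystander: lime, 52 mm, on the chopping board. Origin under its middle.
- food_tin: Bystander: food tin, 75 mm across, 58 mm high, at the left. Origin under its middle.

How it is judged:
On the way, in this order (a step that is already met when the one before it is completed fails the run):
1. the grid has dropped over both pins and lies flat on the deck, the latch still open (horizontal distance between hole_l and pin_l below 0.004 m and horizontal distance between hole_r and pin_r below 0.0065 m and z of hole_l in the frame of pin_l below 0.002 m and z of hole_r in the frame of pin_r below 0.002 m and angle between blade_grid's own z axis and vertical below 0.03 rad and value of joint latch below 0.006 m), for 0.2 s.
2. the latch is pushed home over the seated grid (value of joint latch above 0.013 m), for 0.2 s.
At the end, for the whole second after the job is handed in: Both holes are over their pins (round hole within 4 mm, slot within 6.5 mm of the pin's axis), the grid lies flat on the deck (both hole mouths less than 2 mm above it, tilt under 0.03 rad) and at rest, and the latch has travelled at least 13 of its 16 mm (horizontal distance between hole_l and pin_l below 0.004 m and horizontal distance between hole_r and pin_r below 0.0065 m and z of hole_l in the frame of pin_l below 0.002 m and z of hole_r in the frame of pin_r below 0.002 m and angle between blade_grid's own z axis and vertical below 0.03 rad and value of joint latch above 0.013 m and linear speed of blade_grid below 0.01 m/s); the robot touches nothing.
It fails at once if the grid is picked up or carried (its middle more than 20 mm above the deck) (z of blade_grid in the frame of dicer above 0.085 m).
It fails at once if the grid is knocked off the deck (z of blade_grid in the frame of dicer below 0.05 m).
It fails at once if a bystander is moved by more than 30 mm (distance of any of pusher, garlic, lemon, lime, food_tin from where it was at the start of the episode above 0.03 m).
It also fails if it takes over 61 s, if anything falls off the work surface, if the arm or the gripper's body presses on something with over 40 N, if the wrist force passes 120 N, or if a joint passes its speed limit or range.

## Working session

There is one attempt and no reset: what is moved stays moved. The work goes in short steps, Python scripts to look and compute and a shell command to move; the robot and the scene stay as the last step left them, time stands still between calls to the robot, and variables do not carry over. Pictures are saved under pics/ and viewed, at most 10 in all, crops included, and the job is handed in when it is done.

```bash
mkdir -p pics; ls; python3 - <<'E'
from cell import robot
import cv2,numpy as np
for n in ["scene","side","wrist"]:
    c=robot.read_camera(n); cv2.imwrite(f"pics/{n}0.png",c["pixels"][:,:,::-1]); print(n,c["fx"],c["fy"],c["cx"],c["cy"]); print(np.round(c["cam_to_world"],4).tolist())
s=robot.observe(); print({k:np.round(v,3).tolist() for k,v in s.items()})
E
```

```text
pics
scene 560.599253663419 560.599253663419 327.772724358036 238.55539287489566
[[-0.5028, -0.4318, 0.7489, -0.3823], [-0.8642, 0.2315, -0.4467, 0.5935], [0.0195, -0.8718, -0.4895, 0.697], [0.0, 0.0, 0.0, 1.0]]
side 468.2978795096307 468.2978795096307 311.91654761462365 235.27852191719316
[[-0.9523, -0.1879, 0.2406, 0.3109], [-0.3052, 0.6044, -0.7359, 0.8458], [-0.0072, -0.7742, -0.6329, 0.79], [0.0, 0.0, 0.0, 1.0]]
wrist 371.64829954431775 371.64829954431775 317.2019861652491 234.64873193083722
[[0.4514, -0.8584, -0.2436, 0.3033], [-0.8923, -0.4347, -0.1217, -0.4344], [-0.0014, 0.2723, -0.9622, 0.3839], [0.0, 0.0, 0.0, 1.0]]
{'time': 0.15, 'qpos': [-1.249, 0.343, 1.525, -0.0, 1.275, -0.146], 'qvel': [0.0, -0.003, -0.002, -0.0, 0.001, -0.002], 'joint_efforts': [0.001, -43.147, -24.435, 0.072, 0.054, -0.0], 'tool_pos': [0.237, -0.468, 0.292], 'tool_rot': [-3.14, -0.0, 0.468], 'contact_force': [-0.025, -0.019, 0.086], 'torque': [-0.005, -0.024, 0.012], 'grip_force': 0.0, 'opening': 0.092}
```

View pics/scene0.png

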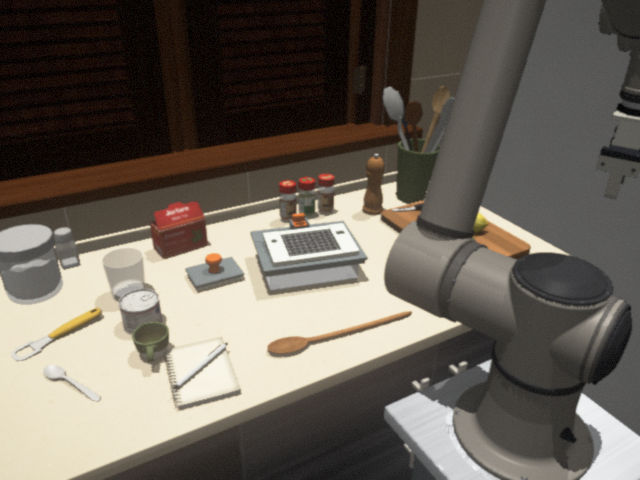

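View pics/side0.png

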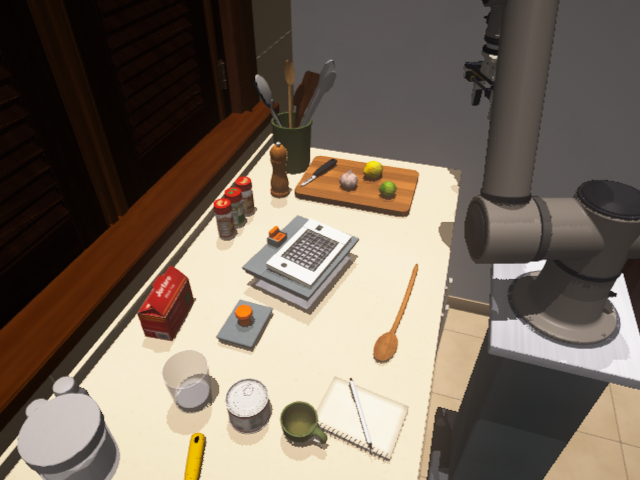

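Scene: the dicer is at about (307,255) with the latch at (299,220). Side: the deck is at about (302,262) with the latch at (277,236). I'll zoom in on both.

```bash
python3 - <<'E'
import cv2,numpy as np
a=cv2.imread("pics/scene0.png")[205:295,240:373]; b=cv2.imread("pics/side0.png")[207:307,235:368]
r=lambda i:cv2.resize(i,None,fx=6,fy=6,interpolation=cv2.INTER_CUBIC)
cv2.imwrite("pics/crA.png",r(a));cv2.imwrite("pics/crB.png",r(b))
E
```

```text
(no output)
```

View pics/crA.png

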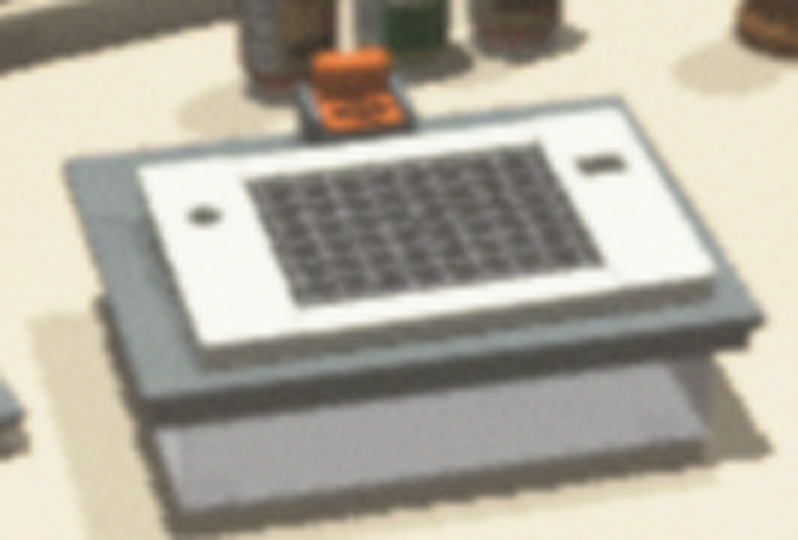

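View pics/crB.png

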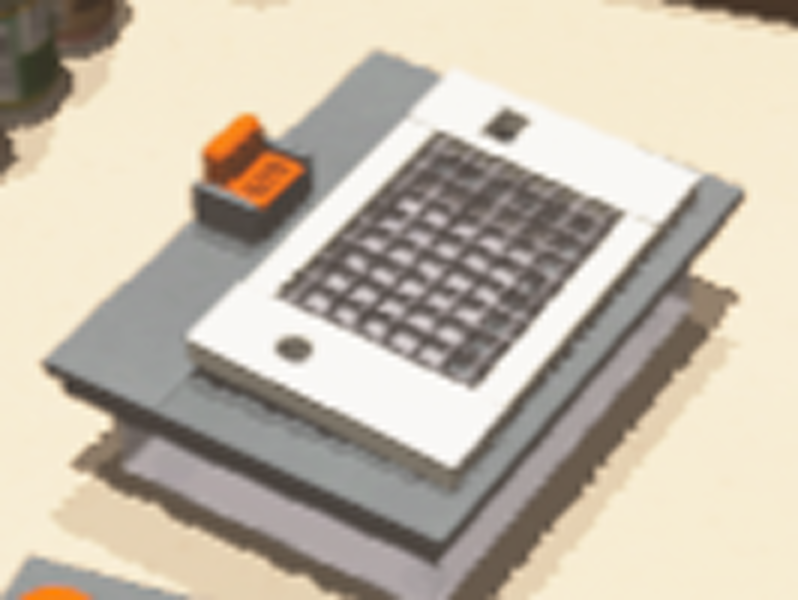

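```bash
cat > h.py <<'E'
import numpy as np
from scipy.optimize import least_squares
from scipy.spatial.transform import Rotation as R
def proj(c,P):
    T=np.linalg.inv(np.array(c["cam_to_world"])); q=np.c_[P,np.ones(len(P))]@T.T
    return np.c_[c["fx"]*q[:,0]/q[:,2]+c["cx"],c["fy"]*q[:,1]/q[:,2]+c["cy"]]
def deckpts(p): # p=x,y,yaw ; list of local pts
    return lambda L:(R.from_euler('z',p[2]).apply(L)+[p[0],p[1],0])
def gridpts(p): # x,y (front-edge based origin),yaw,tilt
    def f(L):
        L=np.array(L,float)+[.058,0,0]
        return R.from_euler('z',p[2]).apply(R.from_euler('y',-p[3]).apply(L)-[.058,0,0])+[p[0],p[1],.065]
    return f
D=[[.094,.115,.065],[-.086,.115,.065],[-.086,-.115,.065],[.094,-.115,.065]]
G=[[.058,.095,.012],[-.058,.095,.012],[-.058,-.095,.012],[.058,-.095,.012],[.022,.077,.012],[.022,-.077,.012]]
E
python3 - <<'E'
from h import *
from cell import robot
cs,cd=robot.read_camera("scene"),robot.read_camera("side")
A=lambda L:np.array(L)/6+[240,205]-.4
B=lambda L:np.array(L)/6+[235,207]-.4
dA=A([[68,160],[148,397],[762,320]]);dB=B([[47,365],[435,555],[742,192],[378,52]])
gA=A([[138,168],[203,348],[713,275],[615,100],[204,215],[602,164]]);gB=B([[190,345],[457,470],[700,182],[450,70],[294,348],[506,125]])
f=lambda p:np.r_[(proj(cs,deckpts(p)(D[:3]))-dA).ravel(),(proj(cd,deckpts(p)(D))-dB).ravel()]
s=least_squares(f,[.6,0,0]);print(s.x,np.round(s.fun,1)); d=s.x
g=lambda p:np.r_[(proj(cs,gridpts(p)(G))-gA).ravel(),(proj(cd,gridpts(p)(G))-gB).ravel()]
s=least_squares(g,[*d,.08]);print(s.x,np.round(s.fun,1)); q=s.x
M=R.from_euler('z',-d[2])
print("grid rel",1000*M.apply([q[0]-d[0],q[1]-d[1],0]),q[2]-d[2])
E
```

```text
[ 0.58439965  0.0712394  -0.25499144] [-1.  -0.7 -1.2 -0.1  1.  -0.9 -1.2 -0.3  1.1 -0.9  1.3  0.2  0.1  0. ]
[ 0.56895716  0.07275398 -0.22456265  0.08930189] [-0.3 -0.3  0.2 -0.4  0.4 -0.5  0.   0.8  0.1 -0.4 -0.3 -0.7 -0.4 -0.6
  0.1  0.7  0.1 -0.4  0.3  0.2  0.4  0.7 -0.1  0.4]
grid rel [-15.3252011   -2.42956439   0.        ] 0.030428786739496116
```

```bash
cat >> h.py <<'E'
DC=np.array([0.5844,0.0712,-0.255])
def go(robot,lx,ly,tipz,yaw=None,d=DC):  # tip target in dicer frame -> travel/turn
    s=robot.observe(); t=np.r_[deckpts(d)([[lx,ly,0]])[0][:2],tipz+robot.tips_ahead]
    Rt=R.from_euler('xyz',s["tool_rot"]); v=Rt.inv().apply(t-s["tool_pos"])*1000
    yw=d[2] if yaw is None else yaw
    print("travel",np.round(v,1),"turn",round(np.degrees(s["tool_rot"][2]-yw)/5,2))
def loc(robot,d=DC):
    s=robot.observe(); p=R.from_euler('z',-d[2]).apply(s["tool_pos"]-[d[0],d[1],0])*1000
    print("t",s["time"],"tool in dicer mm",np.round(p,1),"tipz",round(p[2]-66,1),"rot",np.round(s["tool_rot"],3),"F",np.round(s["contact_force"],1))
E
python3 -c "
from h import *;from cell import robot
go(robot,-.1,0,.15)"
python3 -m inch '{"travel":[[482,-388,40],[482,-388,40],[482,-388,40],[482,-388,40],[482,-388,40],[482,-388,40],[482,-388,40],[482,-388,40],[482,-388,40],[482,-388,40],[482,-388,40],[482,-388,40]],"turn":[8.3,8.3,8.3,8.3,8.3,8.3,8.3,8.3,8.3,8.3,8.3,8.3],"claw":[-1,-1,-1,-1,-1,-1,-1,-1,-1,-1,-1,-1]}'
python3 -c "
from h import *;from cell import robot
loc(robot);go(robot,-.095,0,.12)"
```

```text
travel [ 478.7 -391.    76.7] turn 8.28
time: 1.45
tool_pos: [0.4766, 0.062, 0.2547]
tool_rot: [3.141, -0.001, -0.256]
contact_force: [1.1, -0.8, 0.6]
opening: 0.0914
grip_force: 0.0
t 1.45 tool in dicer mm [-101.9  -36.1  254.7] tipz 188.7 rot [ 3.141e+00 -1.000e-03 -2.560e-01] F [ 1.1 -0.8  0.6]
travel [  6.9 -36.1  69.2] turn -0.01
```

```bash
python3 -m inch '{"travel":[[5,-36,40],[5,-36,68],[5,-36,68],[5,-36,68]],"turn":[0,0,0,0],"claw":[-1,-1,-1,-1]}'
python3 - <<'E'
from h import *;from cell import robot
import cv2
loc(robot)
c=robot.read_camera("wrist");cv2.imwrite("pics/w1.png",c["pixels"][:,:,::-1]);np.save("pics/w1.npy",c["cam_to_world"]);print(np.round(c["cam_to_world"],3).tolist())
E
```

```text
time: 1.85
tool_pos: [0.4901, 0.0932, 0.187]
tool_rot: [3.141, 0.001, -0.256]
contact_force: [0.3, -0.0, 0.4]
opening: 0.0917
grip_force: 0.0
t 1.85 tool in dicer mm [-96.8  -2.5 187. ] tipz 121.0 rot [ 3.141e+00  1.000e-03 -2.560e-01] F [ 0.3 -0.   0.4]
[[-0.253, -0.931, -0.265, 0.562], [-0.967, 0.243, 0.07, 0.075], [-0.001, 0.274, -0.962, 0.279], [0.0, 0.0, 0.0, 1.0]]
```

View pics/w1.png

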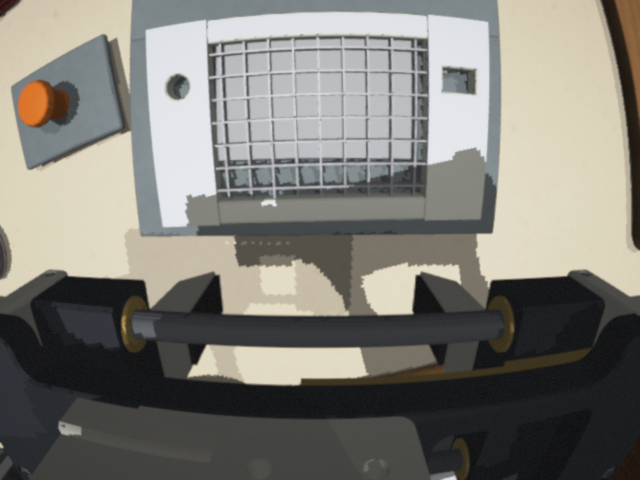

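```bash
cat >> h.py <<'E'
def fish(T,P,f=371.648,cx=317.2,cy=234.65):
    q=(np.c_[P,np.ones(len(P))]@np.linalg.inv(T).T)[:,:3]; r=np.hypot(q[:,0],q[:,1]); th=np.arctan2(r,q[:,2])
    return np.c_[cx+f*th*q[:,0]/r,cy+f*th*q[:,1]/r]
E
python3 - <<'E'
from h import *
T=np.load("pics/w1.npy")
dp=np.array([[140,236],[493,233.]]); gp=np.array([[146,31],[163,228],[486,220],[490,23],[178,86],[459,80]])
s=least_squares(lambda p:(fish(T,deckpts(p)(D[1:3]))-dp).ravel(),DC);d=s.x;print(d,s.fun.round(1))
for tl in (.085,None):
    f=(lambda p:(fish(T,gridpts([*p[:3],tl])(G))-gp).ravel()) if tl else (lambda p:(fish(T,gridpts(p)(G))-gp).ravel())
    s=least_squares(f,DC if tl else [*DC,.08]);q=s.x;print(q,s.fun.round(1))
    print(1000*R.from_euler('z',-d[2]).apply([q[0]-d[0],q[1]-d[1],0]),q[2]-d[2])
E
```

```text
[ 0.58689387  0.0704211  -0.24685694] [-0.7  0.1  0.7  0.1]
[ 0.56980571  0.07115937 -0.22789466] [-0.5 -0.9  1.4 -0.2 -3.9 -0.7  0.2 -1.4 -0.4  1.8  3.   0.7]
[-16.75053634  -3.45973068   0.        ] 0.018962273720384698
[ 0.56972965  0.0711726  -0.22791876  0.07104259] [ 0.8 -0.7  1.3 -0.4 -3.8 -0.8 -1.  -1.1  0.4  1.7  2.2  0.6]
[-16.82752356  -3.46548735   0.        ] 0.018938171322730762
```

```bash
sed -i 's/^DC=.*/DC=np.array([0.5863,0.0706,-0.249])/' h.py; python3 -c "
from h import *;from cell import robot
loc(robot);go(robot,-.098,0,.069);go(robot,-.0695,.003,.069)"
```

```text
t 1.9 tool in dicer mm [-98.2  -2.  187.9] tipz 121.9 rot [-3.141e+00 -1.000e-03 -2.570e-01] F [0.8 0.7 0.5]
travel [ 0.1 -2.  53.4] turn -0.09
travel [28.6 -5.2 53.4] turn -0.09
```

```bash
python3 -m inch '{"travel":[[0,-2,30],[0,-2,48],[0,-2,53],[0,-2,53]],"turn":[-0.1,-0.1,-0.1,-0.1],"claw":[-1,-1,-1,-1]}'
python3 -m inch '{"travel":[[5,0,0],[10,0,0],[13,0,0],[16,-1,0],[18,-1,0],[20,-2,0],[22,-2,0],[24,-3,0],[24,-3,0]],"turn":[0,0,0,0,0,0,0,0,0],"claw":[-1,-1,-1,-1,-1,-1,-1,-1,-1]}'
python3 - <<'E'
from h import *;from cell import robot
import cv2
loc(robot)
c=robot.read_camera("wrist");cv2.imwrite("pics/w2.png",c["pixels"][:,:,::-1]);np.save("pics/w2.npy",c["cam_to_world"])
E
```

```text
time: 2.3
tool_pos: [0.4911, 0.0946, 0.1347]
tool_rot: [-3.141, -0.001, -0.249]
contact_force: [0.2, 0.0, -0.6]
opening: 0.0918
grip_force: 0.0
time: 3.2
tool_pos: [0.5156, 0.0923, 0.1337]
tool_rot: [-3.141, -0.002, -0.248]
contact_force: [0.6, -0.1, -0.8]
opening: 0.0916
grip_force: 0.0
t 3.2 tool in dicer mm [-73.9   3.6 133.7] tipz 67.7 rot [-3.141e+00 -2.000e-03 -2.480e-01] F [ 0.6 -0.1 -0.8]
```

View pics/w2.png

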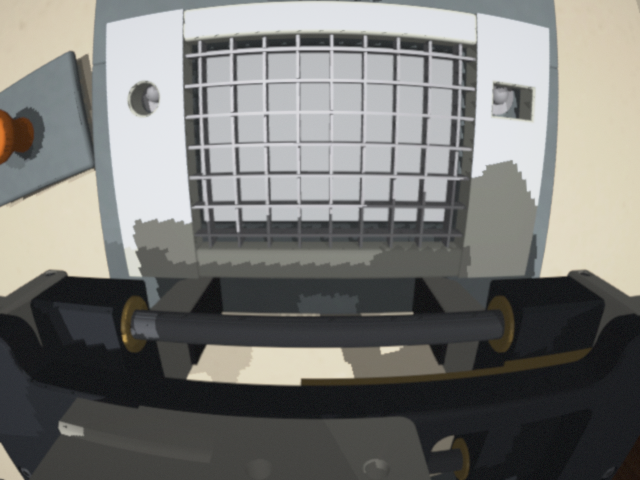

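Both pins now show inside their holes: the left hole is at (144,98) with its pin at (152,97), and the slot is at (513,101) with its pin at (505,100). I'll fit the grid's pose.

```bash
python3 - <<'E'
from h import *
T=np.load("pics/w2.npy")
gp=np.array([[106,24],[118,-1],[0,0],[549,28],[144,98],[513,101]]);k=[0,3,4,5]
for tl in (0,.04,.085):
    s=least_squares(lambda p:(fish(T,gridpts([*p,tl])(np.array(G)[k]))-gp[k]).ravel(),DC);q=s.x
    print(tl,1000*R.from_euler('z',-DC[2]).apply([q[0]-DC[0],q[1]-DC[1],0]),q[2]-DC[2],s.cost,s.fun.round(1))
P=[[.022,.077,.072],[.022,-.077,.072],[.022,.077,.065],[.022,-.077,.065]]
print(fish(T,deckpts(DC)(P)).round(1))
E
```

```text
0 [-3.59748388 -0.75022062  0.        ] 0.0022408919666157823 95.4852555605827 [ 8.5  1.  -8.9  1.3  4.  -0.4 -4.4 -0.8]
0.04 [-3.56945103 -0.7628426   0.        ] 0.002628652250047575 12.505423453062525 [ 3.3 -0.1 -3.5  0.2  0.8  0.3 -0.9 -0.1]
0.085 [-3.33900414 -0.78805144  0.        ] 0.0031079844372233767 19.027185600996724 [-2.8 -1.4  2.8 -0.9 -2.8  1.1  3.1  0.7]
[[151.4  90.2]
 [502.1  93.2]
 [157.8  91.5]
 [495.2  94.3]]
```

```bash
python3 -m inch '{"travel":[[1,0,0],[2,0,0],[3,0,0],[3,0,0],[3,0,0]],"turn":[0,0,0,0,0],"claw":[-1,-1,-1,-1,-1]}'
python3 - <<'E'
from h import *;from cell import robot
import cv2
loc(robot)
c=robot.read_camera("wrist");p=c["pixels"][:,:,::-1];np.save("pics/w3.npy",c["cam_to_world"])
r=lambda i:cv2.resize(i,None,fx=4,fy=4,interpolation=cv2.INTER_CUBIC)
a=np.hstack([p[0:140,90:190],p[0:140,470:570]]);cv2.imwrite("pics/w3.png",r(a))
P=[[.022,.077,.072],[.022,-.077,.072],[.022,.077,.077],[.022,-.077,.077],[.058,.095,.077],[.058,-.095,.077]]
print(fish(c["cam_to_world"],deckpts(DC)(P)).round(1))
E
```

```text
time: 3.75
tool_pos: [0.5176, 0.0916, 0.1337]
tool_rot: [3.142, -0.0, -0.248]
contact_force: [-0.4, -0.2, 0.5]
opening: 0.0916
grip_force: 0.2
t 3.75 tool in dicer mm [-71.7   3.4 133.7] tipz 67.7 rot [ 3.142 -0.    -0.248] F [-0.4 -0.2  0.5]
[[150.8  94.7]
 [501.8  97.6]
 [145.9  93.9]
 [507.   96.9]
 [112.8  21.6]
 [538.7  26.2]]
```

View pics/w3.png

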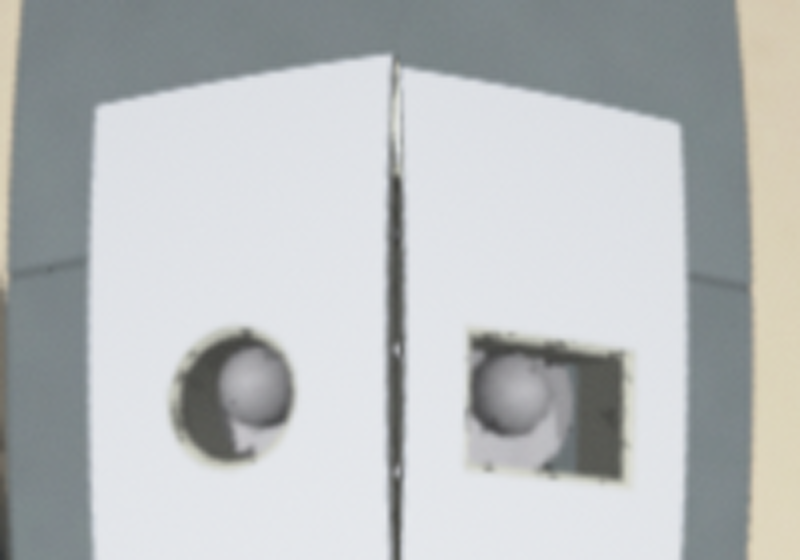

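The pins sit about 1.5 mm rearward of the hole centres (left pin tip at (154,96) against hole centre (148,99)), so I'll push a bit further.

```bash
python3 -m inch '{"travel":[[1,0,0],[1.5,-0.5,0],[2,-1,0],[2,-1,0],[2,-1,0]],"turn":[0,0,0,0,0],"claw":[-1,-1,-1,-1,-1]}'
python3 - <<'E'
from h import *;from cell import robot
import cv2
loc(robot)
c=robot.read_camera("wrist");p=c["pixels"][:,:,::-1];np.save("pics/w4.npy",c["cam_to_world"])
r=lambda i:cv2.resize(i,None,fx=4,fy=4,interpolation=cv2.INTER_CUBIC)
a=np.hstack([p[0:140,90:190],p[0:140,470:570]]);cv2.imwrite("pics/w4.png",r(a))
P=[[.022,.077,.072],[.022,-.077,.072],[.022,.077,.077],[.022,-.077,.077],[.058,.095,.077],[.058,-.095,.077]]
print(fish(c["cam_to_world"],deckpts(DC)(P)).round(1))
E
```

```text
time: 4.3
tool_pos: [0.5198, 0.092, 0.1336]
tool_rot: [3.141, -0.0, -0.248]
contact_force: [-2.0, -0.1, 0.5]
opening: 0.0917
grip_force: 0.9
t 4.3 tool in dicer mm [-69.7   4.4 133.6] tipz 67.6 rot [ 3.141 -0.    -0.248] F [-2.  -0.1  0.5]
[[152.6  99. ]
 [503.6 102.3]
 [147.8  98.3]
 [508.8 101.7]
 [114.2  25.3]
 [540.6  30.6]]
```

View pics/w4.png

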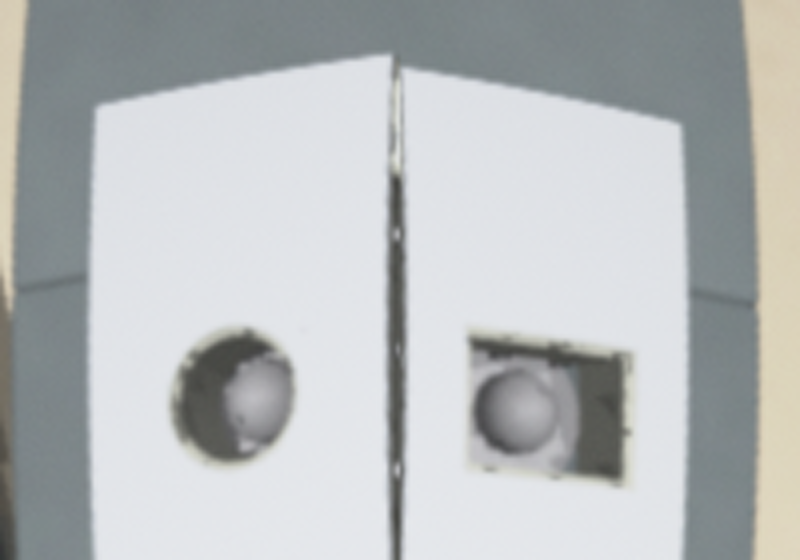

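The rear corners, at (113.8,26) and (540,31), match the predicted flat seated pose, and both pins are centred along x. Next I'll back off and check the clearance to the jars behind the latch.

```bash
python3 -m inch '{"travel":[[-5,0,0],[-12,0,0],[-12,0,-30],[-12,0,-70],[-12,0,-75]],"turn":[0,0,0,0,0],"claw":[-1,-1,-1,0,1]}' 10
python3 - <<'E'
from h import *;from cell import robot
import cv2
loc(robot); go(robot,.112,0,.145)
for n,px in (("scene",[[289,221],[308,217],[328,213],[300,217]]),("side",[[227,237],[236,226],[248,212],[270,243]])):
    c=robot.read_camera(n);T=np.array(c["cam_to_world"])
    cv2.imwrite(f"pics/{n}5.png",c["pixels"][:,:,::-1])
    for u,v in px:
        r=T[:3,:3]@[(u-c["cx"])/c["fx"],(v-c["cy"])/c["fy"],1]
        p=T[:3,3]-r*T[2,3]/r[2]; print(n,u,v,(1000*R.from_euler('z',-DC[2]).apply(p-[DC[0],DC[1],0])).round())
E
```

```text
time: 4.85
tool_pos: [0.5099, 0.0954, 0.2131]
tool_rot: [-3.139, -0.008, -0.247]
contact_force: [-0.3, -0.7, 0.3]
opening: 0.0804
grip_force: 0.0
t 4.85 tool in dicer mm [-80.2   5.2 213.1] tipz 147.1 rot [-3.139 -0.008 -0.247] F [-0.3 -0.7  0.3]
travel [192.1   5.5   4.2] turn 0.02
scene 289 221 [240. -11.   0.]
scene 308 217 [251. -66.   0.]
scene 328 213 [ 261. -126.    0.]
scene 300 217 [256. -45.   0.]
side 227 237 [248.  -8.   0.]
side 236 226 [258. -58.   0.]
side 248 212 [ 270. -126.    0.]
side 270 243 [136. -48.  -0.]
```

```bash
python3 -m inch '{"travel":[[0,5,0],[45,5,0],[95,5,0],[145,5,0],[192,5,0],[192,5,0],[192,5,0]],"turn":[0,0,0,0,0,0,0],"claw":[1,1,1,1,1,1,1]}'
python3 - <<'E'
from h import *;from cell import robot
import cv2
loc(robot); go(robot,.112,0,.087)
p=[robot.read_camera(n)["pixels"][:,:,::-1] for n in ("side","wrist")]
r=lambda i,f:cv2.resize(i,None,fx=f,fy=f,interpolation=cv2.INTER_CUBIC)
cv2.imwrite("pics/c6.png",np.hstack([r(p[0][200:320,230:370],2.85)[:342,:400],r(p[1],.6)[:288,:384].copy() if 0 else cv2.resize(p[1],(400,342))]))
E
```

```text
time: 5.65
tool_pos: [0.6924, 0.0425, 0.2053]
tool_rot: [3.141, 0.005, -0.249]
contact_force: [-0.3, 0.8, 1.3]
opening: 0.0167
grip_force: 0.0
t 5.65 tool in dicer mm [109.7  -1.1 205.3] tipz 139.3 rot [ 3.141  0.005 -0.249] F [-0.3  0.8  1.3]
travel [ 2.6 -1.2 52.7] turn 0.0
```

View pics/c6.png

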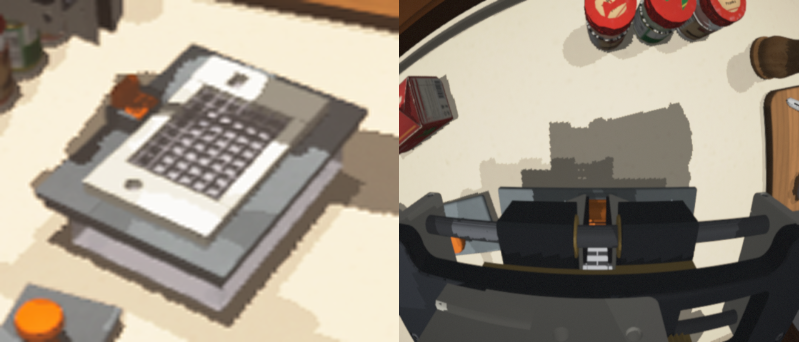

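The side view shows the grid flat against the deck, and the wrist view shows the orange latch centred between the closing fingers at about (597,212). I'll close the fingers and descend behind the tab.

```bash
python3 -m inch '{"travel":[[4,-1,0],[4,-1,0],[4,-1,0],[4,-1,25],[4,-1,45],[4,-1,53],[4,-1,53]],"turn":[0,0,0,0,0,0,0],"claw":[1,1,1,1,1,1,1]}'
python3 -m inch '{"travel":[[-4,0,0],[-8,0,0],[-11,0,0],[-14,0,0],[-17,0,0],[-20,0,0],[-22,0,0],[-22,0,0]],"turn":[0,0,0,0,0,0,0,0],"claw":[1,1,1,1,1,1,1,1]}'
python3 -c "
from h import *;from cell import robot
loc(robot)"
```

```text
time: 6.45
tool_pos: [0.6965, 0.0432, 0.1547]
tool_rot: [3.141, 0.002, -0.248]
contact_force: [0.2, 0.5, -0.1]
opening: 0.0003
grip_force: 0.0
time: 7.25
tool_pos: [0.6756, 0.0485, 0.1558]
tool_rot: [3.141, 0.0, -0.248]
contact_force: [0.7, 0.5, 0.8]
opening: 0.0005
grip_force: 0.3
t 7.25 tool in dicer mm [ 91.9   0.6 155.8] tipz 89.8 rot [ 3.141  0.    -0.248] F [0.7 0.5 0.8]
```

```bash
python3 -m inch '{"travel":[[-1,0,0],[-2,0,0],[-3,0,0],[-4,0,0],[-4,0,0]],"turn":[0,0,0,0,0],"claw":[1,1,1,1,1]}'
python3 -m inch '{"travel":[[-1,0,0],[-2,0,0],[-2,0,0]],"turn":[0,0,0],"claw":[1,1,1]}'
```

```text
time: 7.75
tool_pos: [0.6718, 0.0495, 0.1557]
tool_rot: [3.141, 0.0, -0.248]
contact_force: [0.4, 0.9, 0.2]
opening: 0.0007
grip_force: 0.5
time: 8.05
tool_pos: [0.6701, 0.0499, 0.1557]
tool_rot: [3.141, -0.0, -0.248]
contact_force: [1.7, -0.9, 0.4]
opening: -0.0
grip_force: 1.2
```

```bash
python3 -m inch '{"travel":[[-1,0,0],[-1,0,0],[-2,0,0],[-2,0,0]],"turn":[0,0,0,0],"claw":[1,1,1,1]}'
python3 -m inch '{"travel":[[-1,0,0],[-1,0,0]],"turn":[0,0],"claw":[1,1]}'
```

```text
time: 8.45
tool_pos: [0.6697, 0.0499, 0.1559]
tool_rot: [-3.141, -0.005, -0.248]
contact_force: [8.8, -1.5, -2.9]
opening: 0.0007
grip_force: 4.4
time: 8.65
tool_pos: [0.6695, 0.05, 0.156]
tool_rot: [-3.141, -0.007, -0.248]
contact_force: [11.3, -2.4, -5.0]
opening: 0.0005
grip_force: 6.0
```

It stopped at local x ≈ 85.5, which is exactly the expected end stop. I'll retreat and check.

```bash
python3 -m inch '{"travel":[[10,0,0],[30,0,0],[30,0,-40],[30,0,-80],[10,0,-130],[-40,0,-170],[-90,0,-170],[-90,0,-170]],"turn":[0,0,0,0,0,0,0,0],"claw":[1,1,1,1,1,1,1,1]}'
python3 - <<'E'
from h import *;from cell import robot
import cv2
loc(robot)
c=robot.read_camera("wrist");T=np.array(c["cam_to_world"])
a=robot.read_camera("side")["pixels"][:,:,::-1];w=c["pixels"][:,:,::-1].copy()
P=[[.022,.077,.077],[.022,-.077,.077],[.058,.095,.077],[.058,-.095,.077],[-.058,.095,.077],[-.058,-.095,.077],[.076,0,.1],[.094,.115,.065],[.094,-.115,.065]]
for x,y in fish(T,deckpts(DC)(P)).round().astype(int): cv2.circle(w,(int(x),int(y)),2,(0,0,255),-1)
cv2.imwrite("pics/c7.png",np.hstack([cv2.resize(a[205:310,230:370],(400,300),interpolation=cv2.INTER_CUBIC),w[0:300,120:520]]))
E
```

```text
time: 9.45
tool_pos: [0.5756, 0.074, 0.3274]
tool_rot: [-3.141, 0.002, -0.247]
contact_force: [-1.3, -0.5, -0.6]
opening: 0.0007
grip_force: 0.0
t 9.45 tool in dicer mm [-11.2   0.7 327.4] tipz 261.4 rot [-3.141e+00  2.000e-03 -2.470e-01] F [-1.3 -0.5 -0.6]
```

View pics/c7.png

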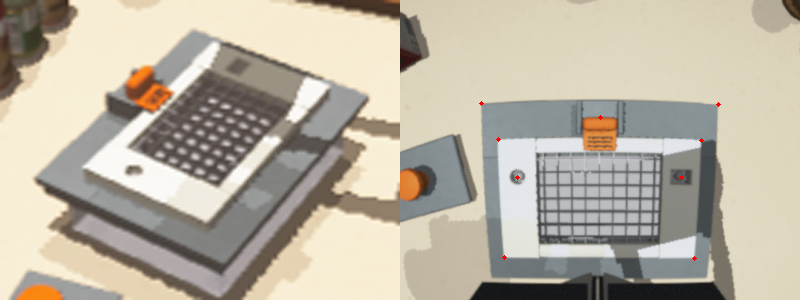

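The last picture shows the orange tongue over the grid's rear edge at (600,140). The grid's corners and holes sit on the predicted seated points, and the tab's rear face is at its locked mark (600,117). I'm handing in.

```bash
python3 -c "
from cell import robot
print(robot.hand_in())"
```

```text
the job is handed in; nothing more can be done
None
```

I nudged the grid onto both pins, where it lies flat on the deck in the camera views; the latch is pushed to its end stop over its rear edge, the arm is clear of everything, and the job is handed in (no verdict was returned).

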